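Clamp a power strip in its desk bracket with a torque-limited knob

TASK

Slide the white power strip, plain end first (the orange switch stays outside), into the grey metal desk bracket until it sits fully home against the back stop, without ramming it. Then turn the bracket's red ratchet knob clockwise until it reaches its set torque and slips, so that the white line on the knob clearly moves past the yellow line on the collar (by 20 degrees or more); stop there, before it has slipped a quarter turn, and let go, leaving the strip clamped home and the other things where they are.

Things in the scene. Friction and masses are not known exactly. Their poses are not given: they have to be found in the camera images.
- strip: White power strip lying on the desk, 54 mm wide (50 mm wide above z = 22 mm), 42 mm high, 0.3 to 0.45 kg; origin on its underside, z up. Its length runs along its own y: plain end face at y = +135 mm; the end with the orange rocker switch (top 47 mm) at y = -114 mm, cord stub to -134 mm. Grip it across its width (its x), anywhere along its length.
- strip_end (a point): Middle of the lower edge of the strip's plain end face (strip frame 0, +135, 0 mm): the end that goes into the bracket.
- clamp: Grey metal bracket fixed to the desk; origin on the desk under the knob's axis, z up. The strip enters along its +x, lying on the desk, between cheeks with inner faces at y = +-31 mm. A bridge (x = -32 to +40 mm, top z = 82 mm) spans them. Under it a flat foot, 40 x 46 mm, stands an unknown 2.5 to 6.5 mm above the strip's top and sinks 2.5 mm per radian that the collar turns clockwise.
- mouth (a point): Middle of the bracket's mouth, on the desk (bracket frame x = -57 mm): here the flared lips, 44 mm high, begin, about 86 mm apart; they narrow to the cheeks' 62 mm at x = -32 mm.
- stop: Back stop of the bracket, an upright plate; origin on the desk at the middle of its front face (bracket frame x = +30 mm), which the strip's plain end face must touch. The strip must not press on it with more than 40 N.
- collar: Black collar under the knob, radius 30 mm, 7 mm thick, on the clamp screw; origin on the knob's axis at its underside, 84 mm above the desk, z up. Its own +x points to the yellow line on its top. It turns with the knob (about 0.20 N m) until the foot presses on the strip. Neither collar nor knob rises or sinks.
- knob: Red ribbed round knob, 42 mm across, 36 mm tall, on the collar's axis; origin at the middle of its underside, 94 mm above the desk; its own +x points to its white line. Grip at any yaw. Clockwise from above (negative about z) tightens. It turns the collar until, after 1 to 3 rad from the start, the torque reaches 0.50 N m; it then slips on the collar and the torque stays at that value.
- knob_mark (a point): Outer end of the white line on top of the knob, 20 mm from the axis, 130 mm above the desk. At the start it stands over the yellow line (collar frame +x); once the knob slips it moves on clockwise past it.
- mouse: Black computer mouse, 100 x 56 x 37 mm, loose bystander; origin on its underside.
- glue_stick: White and red glue stick standing upright, 28 mm across, 92 mm tall, loose bystander; origin on its underside.
- clip_box: Clear open box of paper clips, 50 x 70 x 22 mm, loose bystander; origin on its underside.

How it is judged:
By the outcome, as a careful person would: the job done as asked, in the order asked, and still so for the second after the job is handed in, with the robot touching nothing.
It also fails if it takes over 72 s, if anything falls off the work surface, if the arm or the gripper's body presses on something with over 40 N, if the wrist force passes 120 N, or if a joint passes its speed limit or range.

ROBOT

A 6-joint arm with a two-finger parallel gripper is mounted at the origin on a cart in front of the work surface, level with it; the furniture and walls round the work are solid. World frame = base frame: x ahead of the robot, y to its left, z up, the work surface at z = 0. Lengths are in m, angles in rad, forces in N, time in s.
With the tool pointing down it reaches from about 0.35 to 0.775 m from the base axis. Payload 7.3 kg.
Tool frame: the origin (TCP) lies at the centre of the arm's flange, where the gripper is bolted on; the fingertips stand 178 mm ahead of it and the grasp point (between the pads) lies 159 mm ahead of it (tip_extent is the distance from the TCP to the fingertips, in m); z points along the fingers, y is the line along which they close (so a half turn about z gives the same grasp; the last joint's range is limited). The gripper opens to 92 mm and grips with 3 to 60 N. Pads are 19 mm wide; open, the fingers measure 130 mm over their backs; the gripper's body (75 mm by 190 mm) begins 47 mm behind the grasp point.
Start: joints at [1.101, 0.342, 1.524, -0, 1.275, -0.146], TCP at [0.167, 0.498, 0.405] pointing down, gripper open.
Joint ranges: [-2.53, 2.53], [-0.77, 2.02], [0.04, 2.7], [-1, 4.14], [0.28, 2.66], [-3.11, 3.11]. Speed limits (rad/s): [2.57, 2.57, 3.14, 3.14, 3.14, 3.14].

INTERFACE

Orientations are given as [roll, pitch, yaw] about the fixed x, y, z axes, in that order (R = Rz(yaw) Ry(pitch) Rx(roll)).
In Python, from cell import * gives the robot as it stands.
- The arm moves only by the tool arm_command, never from a script. Its arguments are lists of equal length, an entry for each row: "xyz": the shift along the world's x, y, z in mm, a list of three; "spin": the turn about the world's z in degrees. In form: {"xyz": [[tx, ty, tz], ...], "spin": [spin, ...]}. A call has 1 to 20 rows; each row shifts and turns the commanded pose from where the row before left it; what a row does not reach is not made up. A row lasts 1/10 s, in which the tool goes at most 50 mm and 8.59 degrees, less where a joint would pass 70% of its speed; a pose out of reach is approached as far as the arm can. A call with a gripper value outside its range is refused whole. "jaw" is the opening, from -1 (shut) to 1 (fully open), set as the call begins (left out, the last holds). The fingers move at their own pace and stop on an object; "squeeze" is the grip in N (left out, the last holds). Time passes only in rows, so rows that do not move let the fingers close. It gives the time, the measured TCP pose, the force, the opening and the grip force at its end, in the units of the state.
- observe(): the state, without advancing time (a new reading comes with each control period).
- read_camera(name): name is "scene" or "top" or "wrist"; returns a dict with "img" (384x512x3 uint8, red, green, blue), "depth" (384x512 float32, m along the optical axis (not along the pixel's ray), 0 where there is no reading), "fx", "fy", "cx", "cy" (pixels), "world_from_camera" (4x4, takes a point from camera to world coordinates). Camera axes: x right, y up, looking along -z (the intrinsics and any distortion apply to the point x, -y, -z); pixel columns grow to the right and rows downward; lengths in m; the calibration is good to about 2 mm. A picture is of the moment at which its call begins.
- hand_in(): hands the job in; it is judged then, once.
The state is a dict: "time": time; "qpos": joint angles; "qvel": joint speeds; "joint_efforts": joint torques, N m; "tool_pos": TCP position; "tool_rot": TCP orientation; "contact_force": force on the tool from outside, world axes, zero at the start; "torque": the same for the moment, N m; "opening": finger opening in m; "grip_force": force on a finger pad.
Only numpy, scipy, OpenCV 4.12 (cv2) and the standard library are available. Lean on these libraries where they do the work, as an engineer would, in place of code of your own. Each camera call takes 0.05 s, during which the arm holds its last target. There are 200 camera calls.

## Working session

There is one attempt and no reset: what is moved stays moved. The work goes in short steps, Python scripts to look and compute and a tool call to move; the robot and the scene stay as the last step left them, time stands still between calls to the robot, and variables do not carry over. Pictures are saved under pics/ and viewed, at most 13 in all, crops included, and the job is handed in when it is done.

Besides the shell and the picture viewer there is one more tool, called after "Request:" by a JSON object that holds its "fn" and its "kwargs", one argument or row to a line. arm_command: Moves the arm, as the interface text tells. Its arguments: {"type":"object","properties":{"xyz":{"type":"array","items":{"type":"array","items":{"type":"number"}}},"spin":{"type":"array","items":{"type":"number"}},"jaw":{"type":"number"},"squeeze":{"type":"number"}},"required":["xyz","spin"]}

```bash
mkdir -p pics; cat > h.py <<'E'
from cell import *
import numpy as np, cv2
def save(c,n): cv2.imwrite('pics/'+n,c['img'][:,:,::-1])
def cloud(c):
    v,u=np.mgrid[0:384,0:512]; d=c['depth']
    p=np.stack([(u-c['cx'])/c['fx']*d,-(v-c['cy'])/c['fy']*d,-d,np.ones_like(d)],-1)
    return (p@np.array(c['world_from_camera']).T)[...,:3]
def ray(c,u,v,z):
    T=np.array(c['world_from_camera']); d=T[:3,:3]@np.array([(u-c['cx'])/c['fx'],-(v-c['cy'])/c['fy'],-1])
    o=T[:3,3]; return o+d*(z-o[2])/d[2]
E
python3 - <<'E'
from h import *
t=read_camera('top');s=read_camera('scene')
save(t,'t0.png');save(s,'s0.png')
for c in(t,s): print({k:c[k] for k in c if k not in('img','depth')})
print(observe())
E
```

```text
{'fx': 393.3284709164535, 'fy': 393.3284709164535, 'cx': 258.7658316544568, 'cy': 191.00413388313285, 'world_from_camera': array([[ 0.010119  ,  0.99428284, -0.10629784,  0.47873954],
       [-0.99990324,  0.00904648, -0.01056714,  0.06359157],
       [-0.00954511,  0.10639448,  0.99427818,  1.34811288],
       [ 0.        ,  0.        ,  0.        ,  1.        ]])}
{'fx': 360.6758696488482, 'fy': 360.6758696488482, 'cx': 256.14808932663675, 'cy': 192.30028442125865, 'world_from_camera': array([[ 0.84135093,  0.25515491, -0.47647096,  0.13725332],
       [-0.54035927,  0.41642104, -0.73116713, -0.69757418],
       [ 0.01185166,  0.87263365,  0.48823155,  0.6327681 ],
       [ 0.        ,  0.        ,  0.        ,  1.        ]])}
{'time': 0.1, 'qpos': array([ 1.10100115e+00,  3.42623194e-01,  1.52488287e+00,  2.47996507e-05,
        1.27544623e+00, -1.45986212e-01]), 'qvel': array([-0.00042457, -0.00169228, -0.00209342, -0.00017902,  0.00089961,
       -0.00121637]), 'joint_efforts': array([ 6.85944287e-04, -4.32003093e+01, -2.44695836e+01,  7.18097901e-02,
        5.25646505e-02, -7.50263041e-06]), 'tool_pos': array([0.16695834, 0.49761817, 0.40414329]), 'tool_rot': array([-3.14025093e+00, -2.21248191e-04,  2.81777630e+00]), 'contact_force': array([-0.75380998, -0.36401539, -1.02186806]), 'torque': array([-0.02579706,  0.01284382, -0.02350059]), 'grip_force': 0.0, 'opening': 0.09202323818729656}
```

View pics/t0.png

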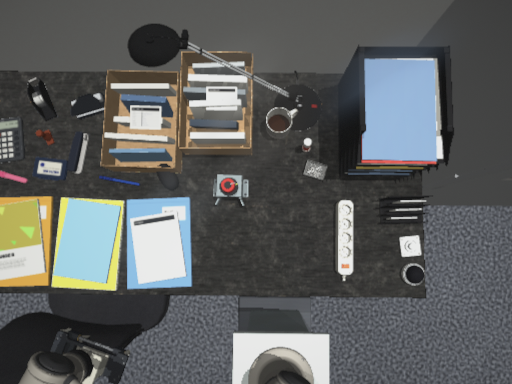

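View pics/s0.png

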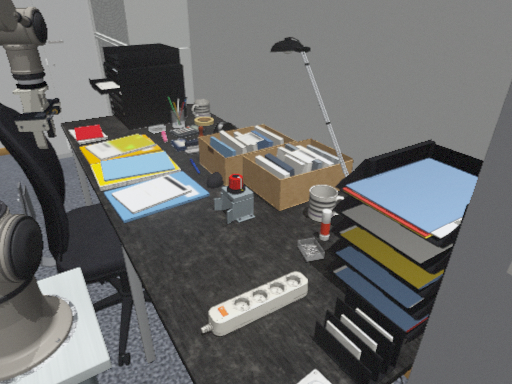

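Top view: the strip is at about (345,237) with its switch end down, the bracket is at (229,187), the mouse at (168,181), the glue stick at (307,145) and the clip box at (316,170). I need a zoom.

```bash
python3 - <<'E'
from h import *
t=read_camera('top');s=read_camera('scene')
a=cv2.resize(t['img'][150:225,180:280],(800,600),interpolation=cv2.INTER_CUBIC)[:,:,::-1]
b=cv2.resize(s['img'][165:235,190:270],(640,560),interpolation=cv2.INTER_CUBIC)[:,:,::-1]
cv2.imwrite('pics/z.png',cv2.resize(np.hstack([a[:560],b]),(800,311)))
P=cloud(t)
# strip: white, z 0.02-0.06
i=t['img'].astype(int)
m=(i.min(2)>150)&(P[...,2]>.02)&(P[...,2]<.06)
m[:, :320]=0; m[:,370:]=0; m[:190]=0
q=P[m]; r=cv2.minAreaRect((q[:,:2]*1000).astype(np.float32)); print('strip',r,np.median(q[:,2]))
o=(i[...,0]>180)&(i[...,2]<110)&(i[...,0]-i[...,1]>60); o2=o.copy(); o2[:,:320]=0;o2[:,370:]=0;o2[:190]=0
print('switch',P[o2].mean(0))
k=(i[...,0]>120)&(i[...,1]<90)&(i[...,2]<90); k[:, :200]=0;k[:,260:]=0;k[:165]=0;k[210:]=0
v,u=np.nonzero(k);print('knob px',u.mean(),v.mean(),u.min(),u.max(),v.min(),v.max(),np.median(P[k],0)); (cu,cv_),rr=cv2.minEnclosingCircle(np.c_[u,v].astype(np.float32));print(cu,cv_,rr,ray(t,cu,cv_,.13))
# bracket cloud
g=(P[...,2]>.01)&(np.abs(P[...,1]-.14)<.08)&(np.abs(P[...,0]-.49)<.12)
for lo,hi in((.01,.05),(.05,.075),(.075,.09),(.09,.12),(.12,.14)):
  gg=g&(P[...,2]>lo)&(P[...,2]<=hi); 
  if gg.sum(): print(lo,gg.sum(),P[gg].min(0),P[gg].max(0),cv2.minAreaRect((P[gg][:,:2]*1000).astype(np.float32)))
E
```

```text
strip ((459.4689636230469, -208.4431610107422), (48.86472702026367, 258.0763854980469), 89.37975311279297) 0.0391848245249784
switch [ 0.37447759 -0.20626654  0.0430446 ]
knob px 226.96396396396398 184.86486486486487 221 234 178 191 [0.62459199 0.17634623 0.12914991]
227.35714721679688 184.5 7.016842365264893 [0.62850028 0.17482395 0.13      ]
0.01 39 [0.52618509 0.0760464  0.01041728] [0.60066149 0.21964617 0.04825795] ((575.6798095703125, 140.98037719726562), (154.3106231689453, 53.41172409057617), 71.77653503417969)
0.05 24 [0.59204224 0.13525856 0.05223514] [0.60846452 0.21540229 0.0747603 ] ((594.0806274414062, 174.21629333496094), (15.227006912231445, 81.6489028930664), 9.701078414916992)
0.075 96 [0.5940957  0.13757986 0.07510803] [0.60999843 0.2161283  0.08997726] ((602.0048217773438, 176.86016845703125), (78.54798889160156, 15.744206428527832), 89.78663635253906)
0.09 29 [0.59910816 0.15323181 0.09020235] [0.60916525 0.19519304 0.11824901] ((604.0309448242188, 174.13998413085938), (9.925070762634277, 42.02461242675781), 1.2407349348068237)
0.12 8 [0.60574078 0.16653016 0.12232654] [0.60858129 0.18517261 0.13258818] ((607.0855712890625, 175.82876586914062), (2.6765739917755127, 18.64512062072754), 0.9685999155044556)
```

View pics/z.png

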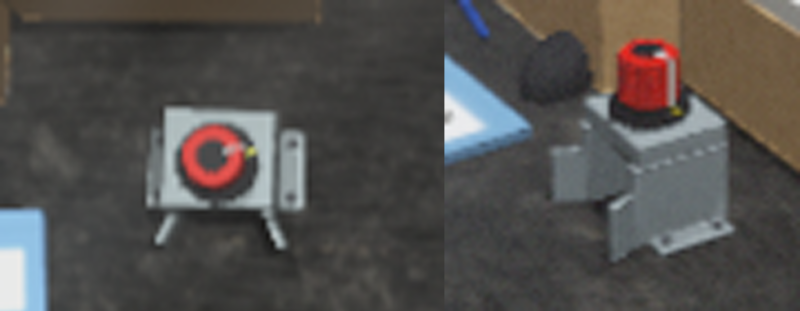

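The mouth faces the robot (-x), the bracket yaw is about 0, and the white/yellow lines point to about -y. Next I measure both parts more precisely.

```bash
cat >> h.py <<'E'
def rect(c,m,z):
    n,l,st,_=cv2.connectedComponentsWithStats(m.astype(np.uint8)); k=1+st[1:,4].argmax()
    v,u=np.nonzero(l==k); q=np.array([ray(c,a,b,z)[:2]*1000 for a,b in zip(u,v)]); return q,cv2.minAreaRect(q.astype(np.float32)),st[k]
E
python3 - <<'E'
from h import *
t=read_camera('top');i=t['img'].astype(int);P=cloud(t)
m=(i.min(2)>110);m[:, :325]=0; m[:,365:]=0; m[:190]=0;m[285:]=0
q,r,st=rect(t,m,.042);print('strip',r,st)
s=(q[:,0]>420)&(q[:,0]<570)
f=[(x,np.mean(q[abs(q[:,0]-x)<6,1])) for x in range(400,571,10)];f=np.array(f);a=np.polyfit(f[:,0],f[:,1],1);print('axis slope deg',np.degrees(np.arctan(a[0])),'y at 460',np.polyval(a,460),'xmax,min',q[:,0].max(),q[:,0].min())
g=(P[...,2]>.072)&(P[...,2]<.088)&(abs(P[...,1]-.175)<.06)&(abs(P[...,0]-.63)<.06)
p=P[g]*1000; print('bridge',p.min(0),p.max(0),cv2.minAreaRect(p[:,:2].astype(np.float32)),np.median(p[:,2]))
g=(P[...,2]>.123)&(P[...,2]<.138)&(abs(P[...,1]-.175)<.04)&(abs(P[...,0]-.63)<.04)
p=P[g]*1000;print('knobtop',len(p),p.mean(0),p.min(0),p.max(0))
y=(i[...,0]>130)&(i[...,1]>120)&(i[...,2]<90);y[:, :225]=0;y[:,250:]=0;y[:170]=0;y[200:]=0
v,u=np.nonzero(y);print('yellow',u,v,[ray(t,a,b,.091) for a,b in zip(u,v)])
for n,(c0,c1,r0,r1) in dict(boxes=(105,255,50,160),right=(350,450,45,175)).items():
  p=P[r0:r1,c0:c1].reshape(-1,3);p=p[p[:,2]>.05];print(n,p[:,0].min(),p[:,2].max(), p[:,1].max(),p[:,1].min())
# tall stuff near knob
p=P.reshape(-1,3);d=np.hypot(p[:,0]-.63,p[:,1]-.175);w=p[(d<.15)&(d>.06)];print('near max z',w[w[:,2].argmax()],w[(w[:,2]>.1)][:,0].min() if (w[:,2]>.1).any() else None)
w=p[(p[:,2]>.02)&(p[:,0]<.56)&(p[:,0]>.3)&(p[:,1]>-.17)&(p[:,1]<.26)];print('in sweep',len(w))
print('desk edge',ray(t,290,296,0))
E
```

```text
strip ((460.37261962890625, -209.68641662597656), (49.701847076416016, 261.7312316894531), 89.35417175292969) [ 338  200   16   81 1175]
axis slope deg -0.7095972755355657 y at 460 -209.37768865467146 xmax,min 591.0613358435761 329.6123866238838
bridge [594.01582965 134.67906908  73.31133325] [666.50815667 216.82836332  87.97449935] ((630.8447875976562, 175.8182373046875), (82.50516510009766, 72.12539672851562), 88.29966735839844) 81.52299197001301
knobtop 142 [626.49119074 175.51874917 129.61310059] [607.56050185 154.18712339 123.84121777] [646.03171799 194.86079926 136.02097735]
yellow [235] [184] [array([0.63513856, 0.15376737, 0.091     ])]
boxes 0.47873953518577633 1.3481128843256451 0.5812073111200299 0.06359157481569909
right 0.47873953518577633 1.3481128843256451 0.06359157481569909 -0.4930300518826207
near max z [0.74643048 0.18534288 0.12074534] 0.7453419032123061
in sweep 803
desk edge [ 0.27020141 -0.03026173  0.        ]
```

Request:
{"fn": "arm_command", "kwargs": {
  "xyz": [
    [28,-32,0],
    [28,-32,0],
    [28,-32,0],
    [28,-32,0],
    [28,-32,0],
    [9,-36,0],
    [9,-36,0],
    [9,-36,0],
    [9,-36,0],
    [9,-36,0],
    [9,-36,0],
    [9,-36,0],
    [9,-36,0],
    [9,-36,0],
    [9,-36,0],
    [10,-36,0],
    [10,-36,0],
    [10,-36,0],
    [10,-36,0],
    [10,-36,0]
  ],
  "spin": [0.9,0.9,0.9,0.9,0.9,0.9,0.9,0.9,0.9,0.9,0.9,0.9,0.9,0.9,0.9,0.9,0.9,0.9,0.8,0.8],
  "jaw": 1
}}

```text
time: 2.25
tool_pos: [0.4471, -0.2039, 0.4047]
tool_rot: [3.141, 0.0, 3.129]
contact_force: [0.1, 0.8, 0.1]
opening: 0.0917
grip_force: 0.0
```

Request:
{"fn": "arm_command", "kwargs": {
  "xyz": [
    [0,-4,-40],
    [0,-3,-40],
    [0,0,-20],
    [0,0,0],
    [0,0,0]
  ],
  "spin": [0,0,0,0,0]
}}

```text
time: 2.75
tool_pos: [0.4473, -0.2094, 0.3052]
tool_rot: [3.142, 0.0, 3.128]
contact_force: [-0.2, -0.0, -0.2]
opening: 0.0916
grip_force: 0.0
```

```bash
python3 - <<'E'
from h import *
w=read_camera('wrist');save(w,'w1.png');i=w['img'].astype(int);P=cloud(w)
o=observe();print(o['tool_pos'],o['tool_rot'],o['time'])
m=(P[...,2]>.03)&(P[...,2]<.055)&(abs(P[...,1]+.21)<.05)&(P[...,0]>.3)&(P[...,0]<.62)
p=P[m]*1000;print(len(p),p.min(0),p.max(0))
for x in range(400,600,20):
  s=p[abs(p[:,0]-x)<3]
  if len(s): print(x,s[:,1].min(),s[:,1].max(),np.median(s[:,2]))
E
```

```text
[ 0.44747165 -0.20946807  0.30594417] [-3.14057923e+00  1.65838356e-03  3.12862542e+00] 2.8
8343 [ 349.16825898 -234.6060175    30.13714624] [ 587.45119119 -183.24574803   48.54104373]
400 -231.7513679584665 -183.6794470587403 41.621811520257886
420 -231.62603022188694 -184.28385262486245 41.54812708440684
440 -232.47341619760726 -184.78030055347782 41.84776853335159
460 -232.28797805384767 -184.56297595867747 41.69841218749601
480 -233.18195322691497 -185.1296745105483 41.34090688761967
500 -232.8689120436607 -185.83031983525504 41.86959100855855
560 -234.02620417329604 -185.27392860644417 41.63135141676569
580 -234.6060175033862 -186.92848987176973 37.91171613060709
```

View pics/w1.png

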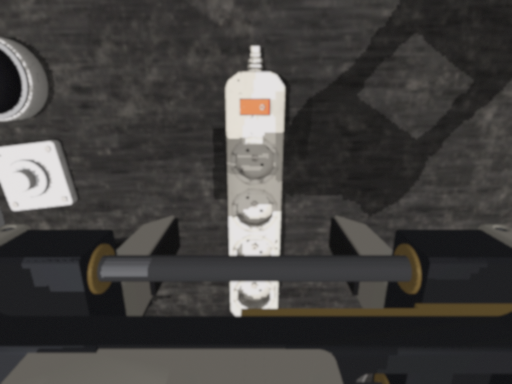

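The strip is centred between the fingers (columns 228-282) with the switch at (255,106). Descend and grip.

Request:
{"fn": "arm_command", "kwargs": {
  "xyz": [
    [0,0.5,-35],
    [0,0,-35],
    [0,0,-30],
    [0,0,-15],
    [0,0,-5],
    [0,0,0],
    [0,0,0]
  ],
  "spin": [0,0,0,0,0,0,0]
}}

```text
time: 3.5
tool_pos: [0.4477, -0.2091, 0.1862]
tool_rot: [-3.14, 0.002, 3.129]
contact_force: [-0.3, 0.8, -0.7]
opening: 0.0917
grip_force: 0.0
```

Request:
{"fn": "arm_command", "kwargs": {
  "xyz": [
    [0,0,0],
    [0,0,0],
    [0,0,0],
    [0,0,0],
    [0,0,0],
    [0,0,0],
    [0,0,0],
    [0,0,0],
    [0,0,0],
    [0,0,0]
  ],
  "spin": [0,0,0,0,0,0,0,0,0,0],
  "jaw": -1,
  "squeeze": 30
}}

```text
time: 4.5
tool_pos: [0.447, -0.2088, 0.1848]
tool_rot: [-3.142, 0.0, 3.128]
contact_force: [0.1, -0.7, 1.4]
opening: 0.0541
grip_force: 30.0
```

Request:
{"fn": "arm_command", "kwargs": {
  "xyz": [
    [-8,4,0],
    [-15,10,0],
    [-12,18,0],
    [-5,22,0],
    [0,22,0],
    [0,22,0],
    [0,22,0],
    [0,22,0],
    [0,22,0],
    [0,22,0],
    [0,22,0],
    [0,22,0],
    [0,22,0],
    [0,22,0],
    [0,22,0],
    [0,22,0],
    [0,22,0],
    [0,22,0],
    [0,15,0],
    [0,7,0]
  ],
  "spin": [0,0.2,0.2,0.2,0.1,0,0,0,0,0,0,0,0,0,0,0,0,0,0,0]
}}

```text
time: 6.5
tool_pos: [0.4063, 0.1758, 0.1848]
tool_rot: [-3.141, -0.0, -3.141]
contact_force: [-0.4, -4.8, 3.6]
opening: 0.0537
grip_force: 30.0
```

```bash
python3 - <<'E'
from h import *
o=observe();print(o['tool_pos'],o['tool_rot'],o['contact_force'],o['time'])
t=read_camera('top');P=cloud(t);i=t['img'].astype(int)
cv2.imwrite('pics/t2.png',cv2.resize(t['img'][140:300,150:310],(600,600),interpolation=cv2.INTER_CUBIC)[:,:,::-1])
w=read_camera('wrist');save(w,'w2.png')
E
```

```text
[0.40632573 0.17584363 0.18479129] [-3.14111585e+00 -4.71350987e-04 -3.14085906e+00] [-0.43342537 -4.82903842  3.55808194] 6.5
```

View pics/t2.png

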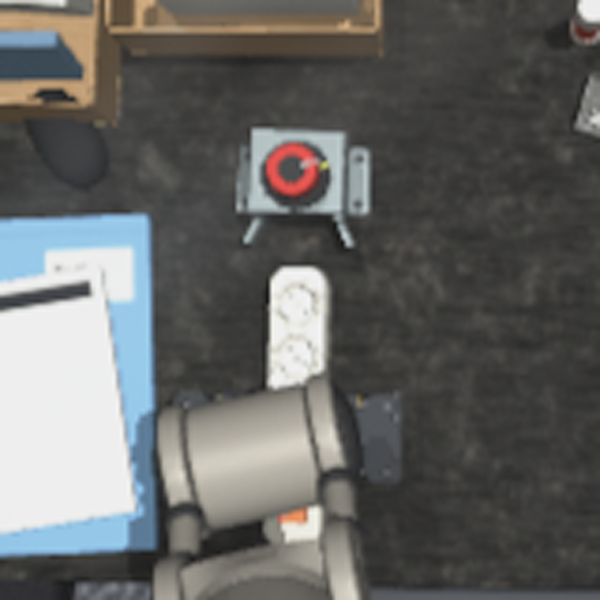

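The strip (columns 268-329, centre about 299) is lined up with the lips (248/350). Numeric check of its end and slope.

```bash
python3 - <<'E'
from h import *
t=read_camera('top');i=t['img'].astype(int);P=cloud(t)
m=(i.min(2)>120);m[:, :217]=0; m[:,242:]=0; m[:207]=0;m[242:]=0
q,r,st=rect(t,m,.042);print(r,st,q.max(0))
for x in range(475,555,10): s=q[abs(q[:,0]-x)<4,1]; print(x,s.mean() if len(s) else None)
m=(P[...,2]>.035)&(P[...,2]<.05)&(abs(P[...,1]-.176)<.035)&(P[...,0]>.48)&(P[...,0]<.6);p=P[m]*1000;print(p.min(0),p.max(0),p.mean(0))
# lips
m=(P[...,2]>.025)&(P[...,2]<.055)&(abs(P[...,1]-.176)<.06)&(abs(P[...,1]-.176)>.03)&(P[...,0]>.562)&(P[...,0]<.592)
for s in(1,-1): p=P[m&(s*(P[...,1]-.176)>0)]*1000;print(len(p),p.mean(0),p.min(0),p.max(0))
g=(P[...,2]>.072)&(P[...,2]<.088)&(abs(P[...,1]-.175)<.06)&(abs(P[...,0]-.63)<.06);p=P[g]*1000
for x in range(600,665,10):
  s=p[abs(p[:,0]-x)<4,1]; print(x,s.min(),s.max())
E
```

```text
((500.83685302734375, 174.8209686279297), (51.44611358642578, 100.72833251953125), 87.77791595458984) [221 211  17  31 466] [550.75830663 201.08004212]
475 176.01490521292877
485 175.19128502944343
495 172.6589120321013
505 172.43056713043129
515 171.88143212029482
525 172.25970384844354
535 174.61345004426727
545 174.91001007498363
[480.9796864  143.15512588  35.2987068 ] [597.28213202 206.90209286  49.0509049 ] [514.7848516  175.28431023  41.22065247]
17 [581.59956046 217.18723612  39.75321758] [570.85168783 210.69884883  29.17042779] [590.99218157 222.90957742  45.0340325 ]
15 [581.60792757 135.57670025  42.98100449] [570.54893316 129.11554117  35.68680317] [591.15282687 143.15512588  49.1019943 ]
600 137.77643789604127 216.34077682062824
610 137.6898902981202 215.69724629218368
620 134.97789395903536 216.27177009236843
630 134.81244562603538 215.90208804928167
640 135.04091817721343 217.03653548770197
650 135.04374969300676 213.43100220069206
660 135.22806812136696 213.06158568474865
```

Request:
{"fn": "arm_command", "kwargs": {
  "xyz": [
    [2,0.5,0],
    [5,0.5,0],
    [6,0.5,0],
    [6,0.3,0],
    [6,0,0],
    [6,0,0],
    [6,0,0],
    [6,0,0],
    [6,0,0],
    [6,0,0],
    [5,0,0],
    [4,0,0],
    [2,0,0],
    [0,0,0]
  ],
  "spin": [-0.5,-0.5,0,0,0,0,0,0,0,0,0,0,0,0],
  "squeeze": 20
}}

```text
time: 8.05
tool_pos: [0.4712, 0.176, 0.1846]
tool_rot: [-3.14, -0.007, 3.122]
contact_force: [-8.4, -0.7, 11.5]
opening: 0.0539
grip_force: 20.0
```

Request:
{"fn": "arm_command", "kwargs": {
  "xyz": [
    [2,0,0],
    [3,0,0],
    [3,0,0],
    [3,0,0],
    [3,0,0],
    [3,0,0],
    [2,0,0],
    [1,0,0],
    [0,0,0]
  ],
  "spin": [0,0,0,0,0,0,0,0,0]
}}

```text
time: 8.95
tool_pos: [0.491, 0.176, 0.1846]
tool_rot: [-3.14, -0.007, 3.122]
contact_force: [-10.4, 0.3, 11.6]
opening: 0.0537
grip_force: 20.0
```

Request:
{"fn": "arm_command", "kwargs": {
  "xyz": [
    [0,0,0.5],
    [0,0,0.5],
    [0,0,0]
  ],
  "spin": [0,0,0]
}}

```text
time: 9.25
tool_pos: [0.4931, 0.1765, 0.1854]
tool_rot: [-3.142, -0.0, 3.122]
contact_force: [0.8, 0.2, -3.3]
opening: 0.0539
grip_force: 20.0
```

```bash
python3 - <<'E'
from h import *
o=observe();print(o['contact_force'],o['torque'],o['qpos'],o['tool_pos'])
t=read_camera('top');s=read_camera('scene')
a=cv2.resize(t['img'][160:260,190:270],(480,600),interpolation=cv2.INTER_CUBIC)
b=cv2.resize(s['img'][150:270,170:220+10],(300,600),interpolation=cv2.INTER_CUBIC)
cv2.imwrite('pics/t3.png',np.hstack([a,b])[:,:,::-1])
E
```

```text
[ 0.77655287  0.16550957 -3.32593624] [ 0.05837199  0.05965778 -0.00445242] [ 1.97247624e-01  6.19175131e-01  1.77349780e+00  1.83570710e-05
  7.49341579e-01 -1.35442895e+00] [0.49309418 0.17645547 0.18535887]
```

View pics/t3.png

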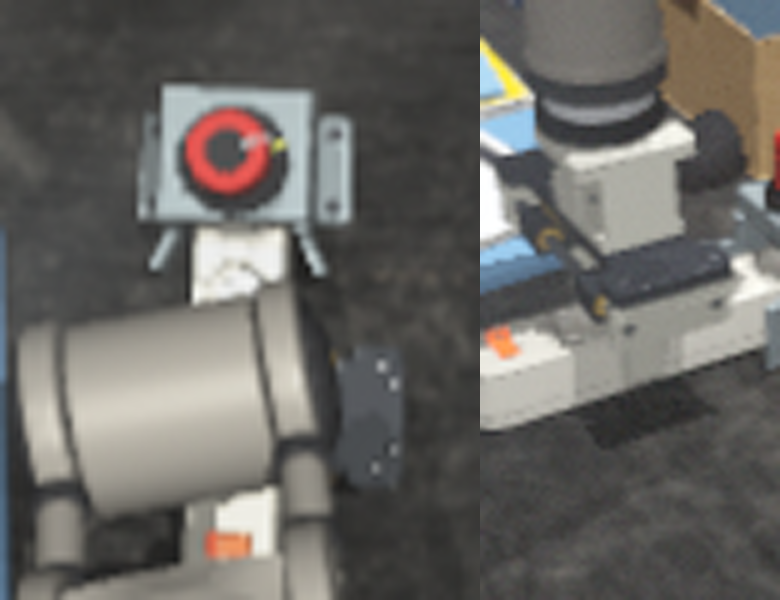

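The strip's end is under the bridge and centred; the earlier drag came from pressing on the desk. Now creep home.

Request:
{"fn": "arm_command", "kwargs": {
  "xyz": [
    [1,0,-0.3],
    [2,0,0],
    [2,0,0],
    [2,0,0],
    [2,0,0],
    [2,0,0],
    [1,0,0],
    [1,0,0],
    [1,0,0],
    [0,0,0]
  ],
  "spin": [0,0,0,0,0,0,0,0,0,0]
}}

```text
time: 10.35
tool_pos: [0.5071, 0.177, 0.1854]
tool_rot: [3.141, 0.0, 3.123]
contact_force: [0.8, 0.7, -3.0]
opening: 0.0538
grip_force: 20.0
```

Request:
{"fn": "arm_command", "kwargs": {
  "xyz": [
    [0.7,0,0],
    [0.7,0,0],
    [0.6,0,0],
    [0,0,0]
  ],
  "spin": [0,0,0,0]
}}

```text
time: 10.75
tool_pos: [0.5091, 0.177, 0.1855]
tool_rot: [3.141, 0.0, 3.123]
contact_force: [-0.1, 0.2, -3.8]
opening: 0.0538
grip_force: 20.0
```

Request:
{"fn": "arm_command", "kwargs": {
  "xyz": [
    [0.7,0,0],
    [0.7,0,0],
    [0.6,0,0],
    [0,0,0]
  ],
  "spin": [0,0,0,0]
}}

```text
time: 11.15
tool_pos: [0.5111, 0.177, 0.1854]
tool_rot: [3.142, 0.0, 3.123]
contact_force: [0.2, 0.6, -3.5]
opening: 0.0536
grip_force: 20.0
```

Request:
{"fn": "arm_command", "kwargs": {
  "xyz": [
    [0.5,0,-0.2],
    [0.5,0,-0.2],
    [0.5,0,0],
    [0.5,0,0],
    [0,0,0]
  ],
  "spin": [0,0,0,0,0]
}}

```text
time: 11.65
tool_pos: [0.5119, 0.1771, 0.185]
tool_rot: [-3.141, -0.004, 3.123]
contact_force: [-6.4, 0.4, 2.9]
opening: 0.0536
grip_force: 20.0
```

Request:
{"fn": "arm_command", "kwargs": {
  "xyz": [
    [0.5,0,0],
    [0.5,0,0],
    [0.5,0,0],
    [0,0,0]
  ],
  "spin": [0,0,0,0]
}}

```text
time: 12.05
tool_pos: [0.5125, 0.1771, 0.1849]
tool_rot: [-3.141, -0.007, 3.123]
contact_force: [-11.3, 1.5, 7.1]
opening: 0.0536
grip_force: 20.0
```

Request:
{"fn": "arm_command", "kwargs": {
  "xyz": [
    [0.5,0,0],
    [0.5,0,0],
    [0.5,0,0],
    [0,0,0]
  ],
  "spin": [0,0,0,0]
}}

```text
time: 12.45
tool_pos: [0.513, 0.1772, 0.1848]
tool_rot: [-3.14, -0.01, 3.123]
contact_force: [-16.1, -0.3, 9.3]
opening: 0.0536
grip_force: 20.0
```

The force rises while the tool hardly moves, so the strip is on the stop (about 16 N). Release and rise.

Request:
{"fn": "arm_command", "kwargs": {
  "xyz": [
    [-0.5,0,0],
    [-0.5,0,0],
    [0,0,0]
  ],
  "spin": [0,0,0]
}}

```text
time: 12.75
tool_pos: [0.5127, 0.1772, 0.1849]
tool_rot: [-3.141, -0.007, 3.123]
contact_force: [-13.5, 0.9, 6.9]
opening: 0.0537
grip_force: 20.0
```

Request:
{"fn": "arm_command", "kwargs": {
  "xyz": [
    [0,0,0],
    [0,0,0],
    [0,0,0],
    [0,0,0],
    [0,0,0],
    [0,0,0],
    [0,0,20],
    [0,0,40],
    [-10,0,45],
    [-20,0,40],
    [-10,0,0],
    [0,0,0]
  ],
  "spin": [0,0,0,0,0,0,0,0,0,0,0,0],
  "jaw": 1
}}

```text
time: 13.95
tool_pos: [0.474, 0.1771, 0.3308]
tool_rot: [3.141, 0.001, 3.124]
contact_force: [-0.2, -0.4, -0.1]
opening: 0.0921
grip_force: 0.0
```

```bash
python3 - <<'E'
from h import *
o=observe();print(o['tool_pos'],o['contact_force'],o['time'])
w=read_camera('wrist');t=read_camera('top');s=read_camera('scene')
a=cv2.resize(t['img'][160:270,190:270],(436,600),interpolation=cv2.INTER_CUBIC)
b=cv2.resize(s['img'][160:270,170:260],(364,445),interpolation=cv2.INTER_CUBIC)
cv2.imwrite('pics/t4.png',np.hstack([a,np.vstack([b,np.zeros((155,364,3),np.uint8)])])[:,:,::-1])
P=cloud(w);p=P.reshape(-1,3)*1000
p=p[(p[:,2]>38)&(p[:,2]<45)&(abs(p[:,1]-176)<40)&(p[:,0]>390)&(p[:,0]<600)]
print(p.min(0),p.max(0))
for x in range(400,600,20):
  q=p[abs(p[:,0]-x)<4]
  if len(q): print(x,q[:,1].min(),q[:,1].max(),q[:,1].mean(),q[:,2].mean())
# orange switch
i=w['img'].astype(int);m=(i[...,0]>150)&(i[...,2]<110)&(i[...,0]-i[...,1]>60)&(P[...,2]>.03)&(P[...,2]<.06);print('sw',P[m].mean(0),m.sum())
E
```

```text
[0.47399467 0.17710551 0.33077351] [-0.20566206 -0.38748084 -0.05690745] 13.95
[412.93591146 136.00119284  38.00618742] [599.99512746 214.99601499  44.9987788 ]
420 155.79361480515408 201.90802696626713 178.64497368367265 40.41552122841146
440 155.0054638726071 202.9060855754934 178.28223794361875 42.07477506069956
460 154.37563381199874 202.10695819525958 178.84850343437785 41.539452719587594
480 154.37562811888648 202.3597478554068 178.5972633924445 41.376092216170186
500 154.64363038548206 201.4381182952407 177.69714301810396 41.63579369604359
520 153.84141984407273 201.6055882551871 177.98209039465755 41.648238416050056
540 154.01037228704624 200.7119472788199 177.44538136886013 41.58928482358553
560 153.48849003544126 200.8216934800573 179.03578322247947 41.574279082940635
sw [0.44044779 0.1785414  0.04421433] 335
```

View pics/t4.png

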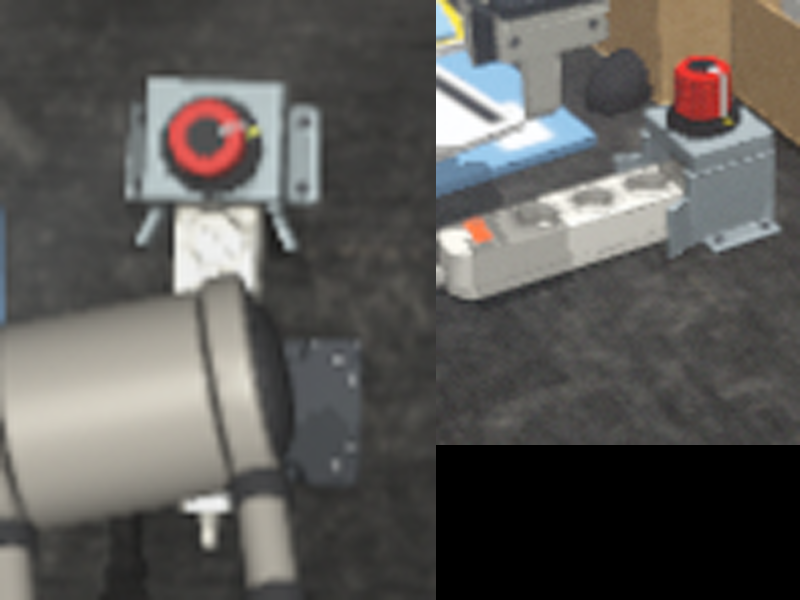

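The strip is home: the switch has moved 66 mm, it lies flat, and the bystanders are unmoved. Move over the knob with yaw near 264° to have room to turn clockwise.

Request:
{"fn": "arm_command", "kwargs": {
  "xyz": [
    [5,0,20],
    [15,0,20],
    [20,-0.5,0],
    [20,-0.5,0],
    [20,-0.6,0],
    [20,0,0],
    [20,0,0],
    [20,0,0],
    [12,0,0],
    [0.5,0,0],
    [0,0,0],
    [0,0,0],
    [0,0,0]
  ],
  "spin": [7,7,7,7,7,7,7,7,7,7,7,7,0]
}}

```text
time: 15.4
tool_pos: [0.6281, 0.1752, 0.3678]
tool_rot: [3.139, -0.001, -1.693]
contact_force: [0.3, -0.4, 0.1]
opening: 0.0919
grip_force: 0.0
```

```bash
python3 - <<'E'
from h import *
o=observe();print(o['tool_pos'],o['tool_rot'],o['qpos'],o['time'])
w=read_camera('wrist');save(w,'w5.png');P=cloud(w);i=w['img'].astype(int)
m=(P[...,2]>.124)&(P[...,2]<.136)&(np.hypot(P[...,0]-.6265,P[...,1]-.1755)<.03)
p=P[m]*1000;print(len(p),p.mean(0),p.min(0),p.max(0))
if len(p): print(cv2.minEnclosingCircle(p[:,:2].astype(np.float32)))
m=(P[...,2]>.087)&(P[...,2]<.094)&(np.hypot(P[...,0]-.6265,P[...,1]-.1755)<.036);p=P[m]*1000
if len(p): print('collar',len(p),p.min(0),p.max(0),cv2.minEnclosingCircle(p[:,:2].astype(np.float32)))
E
```

```text
[0.62809867 0.17523732 0.36782565] [ 3.13856503e+00 -8.57574747e-04 -1.69315875e+00] [ 1.54645038e-01  6.06827809e-01  1.19118976e+00  3.18899456e-06
  1.34672181e+00 -2.86458460e+00] 15.4
2017 [628.96707292 172.97348131 129.96990513] [607.66100065 153.08572055 124.01796534] [650.43926996 196.11177639 132.91800649]
((628.86376953125, 174.40565490722656), 21.932899475097656)
collar 979 [599.53560577 144.68794527  87.12031366] [658.79948796 192.64959548  92.82603077] ((629.1178588867188, 174.3162841796875), 29.75786590576172)
```

View pics/w5.png

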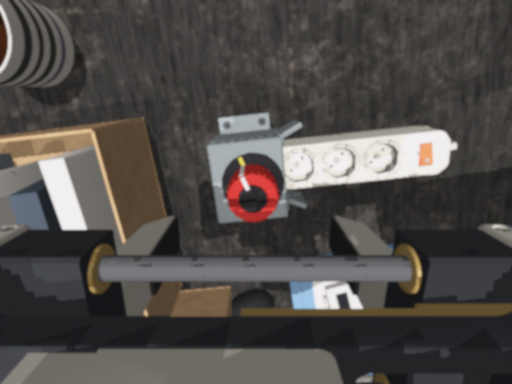

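The wrist view shows the knob at about (252,192) with white and yellow lines aligned. The axis comes out at about (628,175), right under the tool. Descend and grip.

Request:
{"fn": "arm_command", "kwargs": {
  "xyz": [
    [0,0,-30],
    [0,0,-30],
    [0,0,-20],
    [0,0,-10],
    [0,0,-4],
    [0,0,0]
  ],
  "spin": [0,0,0,0,0,0]
}}

```text
time: 16.05
tool_pos: [0.6278, 0.1754, 0.276]
tool_rot: [3.141, -0.0, -1.695]
contact_force: [-0.2, 0.7, 0.6]
opening: 0.0917
grip_force: 0.0
```

Request:
{"fn": "arm_command", "kwargs": {
  "xyz": [
    [0,0,0],
    [0,0,0],
    [0,0,0],
    [0,0,0],
    [0,0,0],
    [0,0,0],
    [0,0,0],
    [0,0,0],
    [0,0,0],
    [0,0,0],
    [0,0,0]
  ],
  "spin": [0,0,0,0,0,0,0,0,0,0,0],
  "jaw": -1,
  "squeeze": 45
}}

```text
time: 17.15
tool_pos: [0.6281, 0.1753, 0.2762]
tool_rot: [-3.14, 0.0, -1.694]
contact_force: [5.9, -0.9, -1.5]
opening: 0.0411
grip_force: 45.0
```

```bash
python3 - <<'E'
from h import *
o=observe();print(o['tool_pos'],o['tool_rot'],o['contact_force'],o['torque'],o['time'],o['opening'])
E
```

```text
[0.62810714 0.17528424 0.27624416] [-3.13952587e+00  3.90259580e-04 -1.69413467e+00] [ 5.86078423 -0.86756716 -1.46198771] [ 0.01614483 -0.68473905 -0.03260258] 17.15 0.041113310724343995
```

Request:
{"fn": "arm_command", "kwargs": {
  "xyz": [
    [1,0,0],
    [0,0,0],
    [0,0,0],
    [0,0,0],
    [0,0,0],
    [0,0,0],
    [0,0,0],
    [0,0,0],
    [0,0,0],
    [0,0,0]
  ],
  "spin": [0,-3,-5,-6,-6,-6,-6,-5,-3,0]
}}

```text
time: 18.15
tool_pos: [0.6287, 0.1753, 0.2762]
tool_rot: [-3.141, 0.0, -2.393]
contact_force: [3.4, -1.5, -0.8]
opening: 0.0414
grip_force: 45.0
```

```bash
cat > o.py <<'E'
from h import *
o=observe();print(o['tool_pos'],np.degrees(o['tool_rot'][2]),o['contact_force'],o['torque'],o['time'],o['opening'],o['qpos'][5])
E
python3 o.py
```

```text
[0.62872368 0.17527414 0.27624597] -137.08558522940922 [ 3.37584015 -1.45583138 -0.81894956] [-0.02170071 -0.48839967 -0.18177148] 18.15 0.04138494082588859 -2.1651362061093855
```

Request:
{"fn": "arm_command", "kwargs": {
  "xyz": [
    [0,0,0],
    [0,0,0],
    [0,0,0],
    [0,0,0],
    [0,0,0],
    [0,0,0]
  ],
  "spin": [-3,-5,-5,-4,-3,0]
}}

```text
time: 18.75
tool_pos: [0.6288, 0.1752, 0.2763]
tool_rot: [-3.141, 0.001, -2.74]
contact_force: [4.3, -1.1, 1.1]
opening: 0.0412
grip_force: 45.0
```

```bash
python3 o.py
```

```text
[0.62877129 0.17521608 0.27625787] -157.0095572526913 [ 4.31600557 -1.14062803  1.0605858 ] [-0.17895238 -0.60943783 -0.14265883] 18.75 0.04120421210666691 -1.8174175433630593
```

Request:
{"fn": "arm_command", "kwargs": {
  "xyz": [
    [0,0,0],
    [0,0,0],
    [0,0,0],
    [0,0,0],
    [0,0,0],
    [0,0,0]
  ],
  "spin": [-3,-5,-5,-4,-3,0]
}}

```text
time: 19.35
tool_pos: [0.6288, 0.1751, 0.2762]
tool_rot: [-3.141, 0.001, -3.089]
contact_force: [3.9, -2.5, 0.5]
opening: 0.0414
grip_force: 45.0
```

```bash
python3 o.py
```

```text
[0.62881662 0.17508859 0.27624718] -176.97813851704154 [ 3.92432117 -2.50160837  0.54433763] [-0.30139359 -0.73684415 -0.15480325] 19.35 0.04139340773514966 -1.4689749091461686
```

Request:
{"fn": "arm_command", "kwargs": {
  "xyz": [
    [0,0,0],
    [0,0,0],
    [0,0,0],
    [0,0,0],
    [0,0,0],
    [0,0,0]
  ],
  "spin": [-3,-5,-5,-4,-3,0]
}}

```text
time: 19.95
tool_pos: [0.6288, 0.175, 0.2762]
tool_rot: [-3.141, 0.001, 2.845]
contact_force: [4.3, -2.9, 0.6]
opening: 0.0414
grip_force: 45.0
```

```bash
python3 o.py
```

```text
[0.62881561 0.17502226 0.27622735] 163.02697808246506 [ 4.29232234 -2.93283196  0.61064484] [-0.34270032 -0.7918409  -0.16257783] 19.95 0.041391063508603464 -1.1199709310631734
```

Request:
{"fn": "arm_command", "kwargs": {
  "xyz": [
    [0,0,0],
    [0,0,0],
    [0,0,0],
    [0,0,0],
    [0,0,0],
    [0,0,0]
  ],
  "spin": [-3,-5,-5,-4,-3,0]
}}

```text
time: 20.55
tool_pos: [0.6288, 0.1749, 0.2763]
tool_rot: [3.142, 0.001, 2.496]
contact_force: [3.9, -4.4, -0.4]
opening: 0.0415
grip_force: 45.0
```

```bash
python3 o.py
```

```text
[0.62881768 0.17490243 0.27625208] 143.02681044500352 [ 3.89539566 -4.35215191 -0.43651859] [-0.53746742 -0.76598352 -0.16461192] 20.55 0.04145125066135258 -0.7709243647126248
```

```bash
python3 - <<'E'
from h import *
w=read_camera('wrist');s=read_camera('scene')
print(observe()['joint_efforts'])
b=cv2.resize(s['img'][160:230,190:270],(350,306),interpolation=cv2.INTER_CUBIC)
a=cv2.resize(w['img'],(450,338))
cv2.imwrite('pics/t6.png',np.hstack([a[:306],b])[:,:,::-1])
E
```

```text
[  3.17314804 -57.50060678 -20.88926375   1.01195857   1.2772914
  -0.17784408]
```

View pics/t6.png

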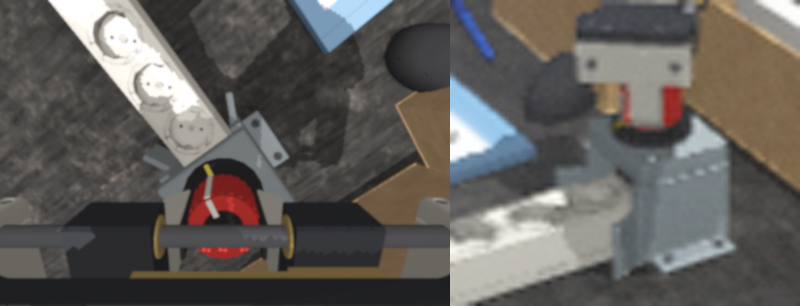

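The wrist view shows white and yellow still aligned at about (210,175) while turning together, so there is no slip yet. I measure both marks by rays after each step.

```bash
cat > m.py <<'E'
from h import *
o=observe();w=read_camera('wrist');i=w['img'];h=cv2.cvtColor(i,cv2.COLOR_RGB2HSV).astype(int);P=cloud(w)
R=np.hypot(P[...,0]-.6287,P[...,1]-.175)
ax=np.array([.6287,.175])
def ang(m,z):
    v,u=np.nonzero(m); q=np.array([ray(w,a,b,z)[:2]-ax for a,b in zip(u,v)])
    if len(q)<4: return len(q),None
    c=q.mean(0); return len(q),round(np.degrees(np.arctan2(c[1],c[0])),1),round(1e3*np.hypot(*c),1)
y=(h[...,0]>20)&(h[...,0]<35)&(h[...,1]>110)&(h[...,2]>90)&(R<.034)&(P[...,2]>.08)&(P[...,2]<.105)
wh=(h[...,1]<60)&(h[...,2]>120)&(R<.0205)&(P[...,2]>.125)&(P[...,2]<.136)
print('yellow',ang(y,.091),'white',ang(wh,.13),'tz',o['torque'][2].round(3),'q6 eff',o['joint_efforts'][5].round(3),'yaw',np.degrees(o['tool_rot'][2]).round(1),'F',o['contact_force'].round(1),'t',o['time'])
E
python3 m.py
```

```text
yellow (90, np.float64(167.6), np.float64(24.2)) white (152, np.float64(167.9), np.float64(13.7)) tz -0.171 q6 eff -0.178 yaw 143.1 F [ 3.9 -3.8 -0.1] t 20.65
```

Request:
{"fn": "arm_command", "kwargs": {
  "xyz": [
    [0,0,0],
    [0,0,0],
    [0,0,0],
    [0,0,0],
    [0,0,0],
    [0,0,0]
  ],
  "spin": [-3,-5,-5,-4,-3,0]
}}

```text
time: 21.3
tool_pos: [0.6288, 0.1748, 0.2762]
tool_rot: [3.141, 0.001, 2.148]
contact_force: [4.0, -3.4, 0.4]
opening: 0.041
grip_force: 45.0
```

```bash
python3 m.py
```

```text
yellow (95, np.float64(146.8), np.float64(24.3)) white (149, np.float64(147.0), np.float64(13.4)) tz 0.108 q6 eff 0.559 yaw 123.1 F [ 4.  -3.4  0.4] t 21.3
```

Request:
{"fn": "arm_command", "kwargs": {
  "xyz": [
    [0,0,0],
    [0,0,0],
    [0,0,0],
    [0,0,0],
    [0,0,0],
    [0,0,0]
  ],
  "spin": [-3,-5,-5,-4,-3,0]
}}

```text
time: 21.95
tool_pos: [0.6287, 0.1748, 0.2762]
tool_rot: [3.141, 0.002, 1.799]
contact_force: [3.6, -5.0, 0.0]
opening: 0.0412
grip_force: 45.0
```

```bash
python3 m.py
```

```text
yellow (107, np.float64(144.3), np.float64(24.1)) white (150, np.float64(126.2), np.float64(13.6)) tz 0.087 q6 eff 0.604 yaw 103.1 F [ 3.6 -5.   0. ] t 21.95
```

Request:
{"fn": "arm_command", "kwargs": {
  "xyz": [
    [0,0,0],
    [0,0,0],
    [0,0,0],
    [0,0,0],
    [0,0,0],
    [0,0,0]
  ],
  "spin": [-3,-5,-5,-4,-3,0]
}}

```text
time: 22.6
tool_pos: [0.6286, 0.1748, 0.2762]
tool_rot: [3.141, 0.002, 1.45]
contact_force: [2.8, -4.4, 0.5]
opening: 0.0412
grip_force: 45.0
```

```bash
python3 m.py
```

```text
yellow (98, np.float64(144.2), np.float64(24.2)) white (151, np.float64(105.9), np.float64(13.9)) tz 0.122 q6 eff 0.603 yaw 83.1 F [ 2.8 -4.4  0.5] t 22.6
```

The knob has slipped 38°, with the collar held. Let go and rise.

Request:
{"fn": "arm_command", "kwargs": {
  "xyz": [
    [0,0,0],
    [0,0,0],
    [0,0,0],
    [0,0,0],
    [0,0,0],
    [0,0,0],
    [0,0,0],
    [0,0,15],
    [0,0,30],
    [0,0,40],
    [0,0,30],
    [0,0,0],
    [0,0,0]
  ],
  "spin": [0,0,0,0,0,0,0,0,0,0,0,0,0],
  "jaw": 1
}}

```text
time: 23.95
tool_pos: [0.6284, 0.1754, 0.3914]
tool_rot: [3.141, -0.0, 1.448]
contact_force: [-0.4, -0.1, 0.1]
opening: 0.0917
grip_force: 0.0
```

Request:
{"fn": "arm_command", "kwargs": {
  "xyz": [
    [-10,0,0],
    [-20,-10,0],
    [-20,-30,0],
    [-20,-40,0],
    [-20,-40,0],
    [-20,-40,0],
    [-20,-40,0],
    [-10,-20,0],
    [0,0,0],
    [0,0,0]
  ],
  "spin": [0,0,0,0,0,0,0,0,0,0]
}}

```text
time: 24.95
tool_pos: [0.4884, -0.0446, 0.3901]
tool_rot: [-3.14, -0.001, 1.446]
contact_force: [0.4, 0.2, -0.2]
opening: 0.0919
grip_force: 0.0
```

```bash
python3 - <<'E'
from h import *
print(observe()['tool_pos'],observe()['time'])
t=read_camera('top');s=read_camera('scene')
a=cv2.resize(t['img'][140:260,150:270],(500,500),interpolation=cv2.INTER_CUBIC)
b=cv2.resize(s['img'][160:330,180:340],(300,319),interpolation=cv2.INTER_CUBIC)
cv2.imwrite('pics/t7.png',np.hstack([a,np.vstack([b,np.zeros((181,300,3),np.uint8)])])[:,:,::-1])
i=t['img'].astype(int);P=cloud(t);m=(i[...,0]>180)&(i[...,2]<110)&(i[...,0]-i[...,1]>60)&(abs(P[...,1]-.178)<.03)&(P[...,0]<.5)&(P[...,2]<.06);print('sw',P[m].mean(0) if m.any() else None,m.sum())
E
```

```text
[ 0.48839019 -0.04464511  0.39005364] 24.95
sw [0.4381965  0.1766918  0.04545784] 13
```

View pics/t7.png

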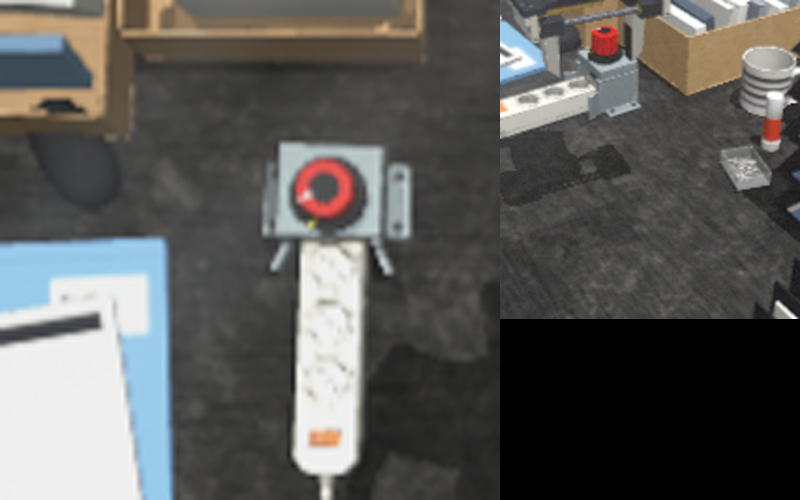

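The knob's white line is past the yellow line, and the strip is still in the bracket. One wrist look will verify that the strip is really home (tail edge relative to lips).

Request:
{"fn": "arm_command", "kwargs": {
  "xyz": [
    [5,20,0],
    [10,35,0],
    [10,35,0],
    [5,25,0],
    [0,15,0],
    [0,0,0],
    [0,0,0]
  ],
  "spin": [0,0,0,0,0,0,0]
}}

```text
time: 25.75
tool_pos: [0.5184, 0.0855, 0.3908]
tool_rot: [-3.141, 0.001, 1.449]
contact_force: [-0.0, -0.5, 0.4]
opening: 0.0921
grip_force: 0.0
```

```bash
python3 - <<'E'
from h import *
w=read_camera('wrist');save(w,'w8.png');P=cloud(w)*1000;print(observe()['tool_pos'],observe()['time'])
p=P.reshape(-1,3)
s=p[(p[:,2]>15)&(p[:,2]<50)&(abs(p[:,1]-178)<32)&(p[:,0]>370)&(p[:,0]<590)]
b=s[(abs(s[:,1]-178)<14)]
print('tail profile',[(z,b[(b[:,2]>z-3)&(b[:,2]<z+3),0].min().round(1)) for z in(18,24,30,36,40)])
c=b[(b[:,0]<440)&(abs(abs(b[:,1]-178)-11)<3)&(b[:,2]>34)];print('beside cord tail',c[:,0].min() if len(c) else None)
for sg in(1,-1):
  l=p[(p[:,2]>30)&(p[:,2]<50)&(sg*(p[:,1]-176)>30)&(sg*(p[:,1]-176)<50)&(p[:,0]>550)&(p[:,0]<600)]
  print('lip',len(l),l.min(0) if len(l) else '',l.max(0) if len(l) else '')
g=p[(p[:,2]>76)&(p[:,2]<86)&(abs(p[:,1]-176)<45)&(p[:,0]>580)&(p[:,0]<680)];print('bridge',len(g),g.min(0),g.max(0))
for x in(430,460,490,520,550):
  q=s[(abs(s[:,0]-x)<4)&(s[:,2]>38)];print(x,q[:,1].min().round(1),q[:,1].max().round(1))
E
```

```text
[0.51839067 0.08492928 0.3908955 ] 25.8
tail profile [(18, np.float64(391.8)), (24, np.float64(469.0)), (30, np.float64(470.3)), (36, np.float64(413.8)), (40, np.float64(413.8))]
beside cord tail 413.84689416310334
lip 243 [573.64158384 206.73431963  30.02608555] [599.82661767 224.41085246  49.8326899 ]
lip 175 [572.42769766 128.14899543  30.01977209] [599.36545893 145.13949742  48.39231056]
bridge 2990 [597.34063847 133.93685261  76.02269146] [670.801607   216.73639818  85.82156678]
430 155.2 202.8
460 154.3 202.5
490 153.7 202.3
520 153.2 201.7
550 152.6 201.2
```

View pics/w8.png

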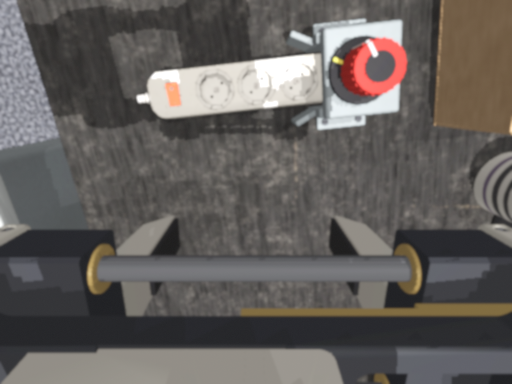

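The strip's tail edge (413.8 mm) agrees with the bracket geometry for fully home, and the force ratio at the end of the push points to stop contact. The white line is clearly past the yellow one, and the arm is clear. Hand in.

```bash
python3 -c "
from cell import *
print(hand_in())"
```

```text
the job is handed in; nothing more can be done
None
```

The job is handed in: the strip is clamped home against the back stop (last push about 16 N), the knob slipped about 38° past the yellow line, and the arm is clear after about 26 s; no verdict came back.

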